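# Stow the frost tools and hold the tray's sprung retaining rod at its mark

### The job

Stow the frost brush and the frost scraper: lay each flat, all the way down, in the nest of the tray that has its outline, and let go of both. Then take the upright black grip of the tray's sprung retaining rod, draw the rod out over the tools until the grip is level with the thin dark steel mark fin on the tray's rim, and finish still holding it there against its spring, for it slides back if let go. Leave the tube rack, the sample box and the jar where they stand.

Things in the scene. Friction and masses are not known exactly. Their poses are not given: they have to be found in the camera images.
- tray: White tray fixed to the bench, x -82.5 to 82.5, y -120 to 135 mm from its origin on the bench. Floor 4 mm, nest walls 14 mm above the bench. Two nests along tray y: narrow handle slot at -y, wider head pocket at +y; each tool fits only its own nest, head to +y. Past the +x edge is the rod's sleeve: tube 18 mm thick along x, at y 50, axis 50 mm high, x 150 to 350.
- brush_nest (a point): Point on the floor of the brush nest (tray frame -39, -10, height 4 mm) over which the brush's origin belongs, axes as the tray's. Nearer the robot. From this point: handle slot 30 mm wide from y -101 to 24, then head pocket 46 mm wide to y 111. The brush, head towards +y, then has about 6 mm of play all round.
- scraper_nest (a point): Point on the floor of the scraper nest (tray frame 39, -10, height 4 mm) over which the scraper's origin belongs, axes as the tray's. Farther from the robot. From this point: handle slot 30 mm wide from y -101 to 29, then head pocket 64 mm wide to y 91. The scraper, head towards +y, then has about 6 mm of play all round.
- brush: Frost brush, pale wood, black bristles down, about 90 g, 200 mm long, flat on the bench. Origin on its underside under the handle near its balance point; x towards the head, z up. Handle x -95 to 30, 18 mm wide, 26 high; head x 30 to 105, 34 mm wide, 26 high. To clear the nest walls keep the fingertips 11 mm or more above its underside (the upper 15 mm of the handle can be gripped).
- brush_head (a point): Top middle of the brush's head, 67.5 mm along x from its origin.
- scraper: Frost scraper, grey handle, flat aluminium blade, about 90 g, 180 mm long, flat on the bench. Origin on its underside under the handle near its balance point; x towards the blade, z up. Handle x -95 to 35, 18 mm wide, 26 high; blade x 35 to 85, 52 mm wide, 5 thick. To clear the nest walls keep the fingertips 11 mm or more above its underside (the upper 15 mm of the handle can be gripped).
- scraper_head (a point): Top middle of the scraper's blade, 60 mm along x from its origin.
- rod (a joint): How far the retaining rod is drawn out of its sleeve, m: 0 fully in (as at the start), at most 0.20. It slides along tray -x (towards the robot). Its spring pulls it back with 3 N at 0 plus 30 N per metre, 7 to 8.5 N at the mark.
- rod_grip (a point): On the rod's upright black grip, 90 mm above the bench, tray y 50, tray x 115 with the rod in; axes as the tray's. The grip is a block 18 (x) x 24 (y) mm, 42 to 104 mm above the bench, on the end of the 10 mm steel rod (axis 50 mm high). It moves along tray -x over the stowed tools, which reach 30 mm above the bench.
- mark: Length mark: thin dark steel fin clipped on the tray's +y rim at tray y 120, tray x -60 to -15 (differs each time). Origin at the middle of its foot, 14 mm above the bench; axes as the tray's; fin 3 mm thick (x), 22 mm wide (y), top 27 mm above the origin. The rod is at its mark when rod_grip has the same tray x as this.
- foam_rack: Bystander: white foam rack of capped tubes, 111 x 159 x about 90 mm. Origin at the middle of its underside.
- sample_box: Bystander: lidded grey box, 98 x 148 x 65 mm. Origin at the middle of its underside.
- jar: Bystander: jar, 56 mm across, 75 mm high. Origin at the middle of its underside.
Mind the look-alikes: they are no part of the job. There is more than one size of the brush; the job needs the larger. There is more than one size of the scraper; the one meant has the size given above.

How it is judged:
On the way, in this order (a step that is already met when the one before it is completed fails the run):
1. brush and scraper both lie flat in their own nests and are let go, the rod still in (x of brush in the frame of brush_nest between -0.012 and 0.012 m and y of brush in the frame of brush_nest between -0.012 and 0.012 m and z of brush in the frame of brush_nest below 0.005 m and angle between each of brush, scraper's own z axis and vertical below 0.07 rad and y of brush_head in the frame of brush_nest above 0.04 m and linear speed of each of brush, scraper below 0.03 m/s and contact force between the fingers and brush below 0.2 N and x of scraper in the frame of scraper_nest between -0.012 and 0.012 m and y of scraper in the frame of scraper_nest between -0.012 and 0.012 m and z of scraper in the frame of scraper_nest below 0.005 m and y of scraper_head in the frame of scraper_nest above 0.04 m and contact force between the fingers and scraper below 0.2 N and value of joint rod below 0.06 m), for 0.2 s.
2. the rod is drawn out to the mark and held by the fingers (x of rod_grip in the frame of mark between -0.008 and 0.008 m and value of joint rod above 0.11 m and velocity of joint rod between -0.02 and 0.02 m/s and contact force between the fingers and rod above 2 N), for 0.2 s.
At the end, for the whole second after the job is handed in: Both tools lie still and flat in their own nests, not touched (origin within 12 mm of the nest point, under 5 mm above the floor, tilt under 4 degrees, head to tray +y); the rod's grip stands within 8 mm of the mark fin along the rod, held still by the fingers (over 2 N) (all of step 2 and x of brush in the frame of brush_nest between -0.012 and 0.012 m and y of brush in the frame of brush_nest between -0.012 and 0.012 m and z of brush in the frame of brush_nest below 0.005 m and angle between each of brush, scraper's own z axis and vertical below 0.07 rad and y of brush_head in the frame of brush_nest above 0.04 m and linear speed of each of brush, scraper below 0.03 m/s and contact force between the fingers and brush below 0.2 N and x of scraper in the frame of scraper_nest between -0.012 and 0.012 m and y of scraper in the frame of scraper_nest between -0.012 and 0.012 m and z of scraper in the frame of scraper_nest below 0.005 m and y of scraper_head in the frame of scraper_nest above 0.04 m and contact force between the fingers and scraper below 0.2 N); the arm keeps its last pose, push and grip.
It fails at once if the foam rack is shoved (over 30 mm) (distance of foam_rack from where it was at the start of the episode above 0.03 m).
It fails at once if the sample box is shoved (over 30 mm) (distance of sample_box from where it was at the start of the episode above 0.03 m).
It fails at once if the jar is shoved (over 30 mm) (distance of jar from where it was at the start of the episode above 0.03 m).
It also fails if it takes over 66 s, if anything falls off the work surface, if the arm or the gripper's body presses on something with over 40 N, if the wrist force passes 120 N, or if a joint passes its speed limit or range.

### The arm

A 6-joint arm with a two-finger parallel gripper is mounted at the origin on the work surface. World frame = base frame: x ahead of the robot, y to its left, z up, the work surface at z = 0. Lengths are in m, angles in rad, forces in N, time in s.
With the tool pointing down it reaches from about 0.375 to 0.975 m from the base axis. Payload 3.8 kg.
Tool frame: the origin (TCP) lies midway between the tips of the shut fingers; the grasp point (between the pads) lies 19 mm behind it; z points along the fingers, y is the line along which they close (so a half turn about z gives the same grasp; the last joint's range is limited). The gripper opens to 88 mm and grips with 3 to 60 N. Pads are 18 mm wide; open, the fingers measure 123 mm over their backs; the gripper's body (75 mm by 187 mm) begins 45 mm behind the grasp point.
Start: joints at [-1.342, 0.264, 1.604, -0, 1.274, -0.037], TCP at [0.177, -0.651, 0.239] pointing down, gripper open.
Joint ranges: [-2.63, 2.63], [-0.94, 2.18], [0.31, 2.57], [-1.31, 4.45], [0, 2.66], [-2.55, 2.55]. Speed limits (rad/s): [2.57, 2.57, 3.14, 3.14, 3.14, 3.14].

### API

Orientations are given as a rotation vector (axis times angle).
In Python, from cell import manip, inverse_kinematics, cams, order gives the robot as it stands. Calls block until the motion is done:
- manip.move_pose(position, orientation): joint-space move of the TCP to a pose.
- manip.move_linear(position, rate=0.15, rot=None): straight line of the TCP; rot=None keeps the orientation; rate is the mean speed in m/s.
- manip.set_joints(angles): joint-space move.
- manip.set_gripper(opening, force=None): finger opening in m; force is the grip in N (None keeps the last); returns when the fingers have stopped.
- manip.dwell(seconds).
- inverse_kinematics(position, orientation): joint angles nearest the present ones, or None.
- manip.state(): the state.
- cams.capture(name): name is "side" or "top"; returns a dict with "image" (480x640x3 uint8, blue, green, red), "z_map" (480x640 float32, m along the optical axis (not along the pixel's ray), 0 where there is no reading), "intrinsics" (3x3 intrinsics, pixels), "position" and "orientation" of the camera in the world. Camera axes: x right, y down, z forward; pixel columns grow to the right and rows downward; lengths in m; the calibration is good to about 2 mm. A picture is of the moment at which its call begins.
A pose or a line that the arm cannot do raises manip.IKError and nothing moves.
- order.close_job(): hands the job in; it is judged then, once.
The state is a dict: "clock": time; "joint_pos": joint angles; "joint_velocities": joint speeds; "tau": joint torques, N m; "tool_pos": TCP position; "tcp_rot": TCP orientation; "contact_force": force on the tool from outside, world axes, zero at the start; "moment": the same for the moment, N m; "gripper_width": finger opening in m; "grasp_force": force on a finger pad.
Only numpy, scipy, OpenCV 4.12 (cv2) and the standard library are available. Lean on these libraries where they do the work, as an engineer would, in place of code of your own. Each camera call takes 0.05 s, during which the arm holds its last target. There are 200 camera calls.

## Working session

There is one attempt and no reset: what is moved stays moved. The work goes in short steps, each a Python script; the robot and the scene stay as the last script left them, time stands still between calls to the robot, and variables do not carry over. Pictures are saved under pics/ and viewed, at most 10 in all, crops included, and the job is handed in when it is done.

```bash
ls; mkdir -p pics
cat > h.py <<'E'
import numpy as np, cv2, pickle
from scipy.spatial.transform import Rotation as R
def rotm(o):
    o=np.array(o,float)
    return o if o.shape==(3,3) else R.from_rotvec(o).as_matrix()
def cloud(c):
    K=np.array(c["intrinsics"]);z=c["z_map"];v,u=np.mgrid[:480,:640]
    P=np.stack([(u-K[0,2])/K[0,0]*z,(v-K[1,2])/K[1,1]*z,z],-1)
    W=P@rotm(c["orientation"]).T+np.array(c["position"]); W[z==0]=np.nan
    return W
def ray(c,u,v,h):
    K=np.array(c["intrinsics"]);d=rotm(c["orientation"])@np.array([(u-K[0,2])/K[0,0],(v-K[1,2])/K[1,1],1])
    p=np.array(c["position"]);return p+d*(h-p[2])/d[2]
E
python3 - <<'E'
from cell import manip,cams
import cv2,pickle
for n in("top","side"):
    c=cams.capture(n);pickle.dump(c,open(n+".pkl","wb"));cv2.imwrite(f"pics/{n}0.png",c["image"]);print(n,c["intrinsics"],c["position"],c["orientation"],(c["z_map"]==0).mean())
print(manip.state())
E
```

```text
pics
top [[544.29691696   0.         318.80453083]
 [  0.         544.29691696 253.86959524]
 [  0.           0.           1.        ]] [0.48398263 0.03551584 1.36548388] [-2.18294376  2.20870791 -0.05172222] 0.00427734375
side [[609.26956518   0.         321.09307151]
 [  0.         609.26956518 237.08845682]
 [  0.           0.           1.        ]] [0.00532471 1.06012747 1.02728558] [-0.61331467  2.59482687 -1.20403874] 0.004169921875
{'clock': 0.1, 'joint_pos': array([-1.34189480e+00,  2.64663414e-01,  1.60519959e+00,  1.36331646e-05,
        1.27374766e+00, -3.68642554e-02]), 'joint_velocities': array([-5.69471590e-05, -6.37564628e-04, -3.27048163e-03,  2.51741277e-03,
       -4.19544122e-04,  2.68736645e-04]), 'tau': array([ 4.61657273e-04, -5.03615642e+01, -3.58071113e+01,  7.31572160e-02,
        2.33191025e-02, -4.76556420e-05]), 'tool_pos': array([ 0.17716792, -0.65067066,  0.23754268]), 'tcp_rot': array([-3.11190510e+00, -4.15963881e-01,  2.83343932e-04]), 'contact_force': array([-0.17977709, -0.37457995,  0.18903817]), 'moment': array([ 0.03770391,  0.02476456, -0.02557097]), 'grasp_force': 0.0, 'gripper_width': 0.08812792393681326}
```

View pics/top0.png

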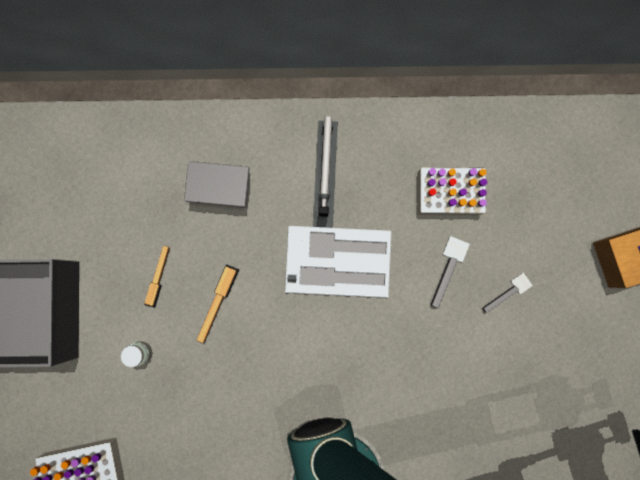

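View pics/side0.png

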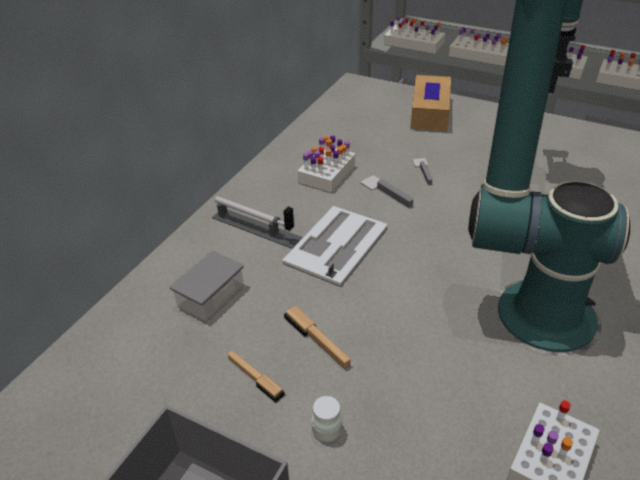

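The top view shows x up and y left. Brushes are at px (157,277) and (217,305), scrapers at (450,272) and (508,293). The tray is at (338,262), with the fin near (292,279) and the grip near (323,208). In both pairs the longer one looks like the target: brush (217,305) and scraper (450,272). I'll measure lengths to confirm.

```bash
cat > meas.py <<'E'
from h import *
def meas(c,roi,mask,h):
    m=np.zeros((480,640),np.uint8);x0,y0,x1,y1=roi;m[y0:y1,x0:x1]=mask[y0:y1,x0:x1]
    cs,_=cv2.findContours(m,cv2.RETR_EXTERNAL,cv2.CHAIN_APPROX_NONE);k=max(cs,key=cv2.contourArea)[:,0]
    mm=np.zeros_like(m);cv2.drawContours(mm,[k],-1,1,-1);v,u=np.nonzero(mm)
    P=np.array([ray(c,a,b,h)[:2] for a,b in zip(u,v)])
    return P,k
def axis(P):
    (cx,cy),(w,hh),a=cv2.minAreaRect((P*1000).astype(np.float32))
    a=np.deg2rad(a); d=np.array([np.cos(a),np.sin(a)]) if w>hh else np.array([-np.sin(a),np.cos(a)])
    # refine by moments (PCA)
    q=P-P.mean(0);U=np.linalg.svd(q,full_matrices=False)[2][0]
    if U@d<0:U=-U
    s=q@U;t=q@np.array([-U[1],U[0]])
    # head = wide end
    e=lambda lo,hi:np.ptp(t[(s>=np.quantile(s,lo))&(s<=np.quantile(s,hi))])
    if e(0,.25)>e(.75,1):U=-U;s=-s;t=-t
    return P.mean(0),U,s,t
def tool(c,roi,mask,h,tail=.095):
    P,k=meas(c,roi,mask,h);m,U,s,t=axis(P);N=np.array([-U[1],U[0]])
    px=np.sqrt(len(P)and 1)*0.0023/2
    L=np.ptp(s)+2*px
    # handle centreline: fit t over the first 100 mm
    g=s<s.min()+.105
    f=np.polyfit(s[g],t[g],1);U2=U+f[0]*N;U2/=np.linalg.norm(U2)
    so=s.min()-px+tail;o=m+U*so+N*np.polyval(f,so)
    wid=np.ptp(t[s>s.max()-.04])+2*px
    return o,U2,np.arctan2(U2[1],U2[0]),L,wid
E
cat > m1.py <<'E'
from meas import *
c=pickle.load(open("top.pkl","rb"));im=c["image"].astype(int);W=cloud(c);B,G,Rr=im[...,0],im[...,1],im[...,2]
z=W[...,2]
print("bench z",np.nanmedian(z[300:340,350:400]))
br=((Rr-B>50)).astype(np.uint8)
for n,roi in dict(bigB=(190,255,245,350),smallB=(140,240,175,310)).items():
    print(n,tool(c,roi,br,.026))
for n,roi in dict(bigS=(425,230,475,312),smallS=(478,268,536,316)).items():
    mean=im.mean(2);x0,y0,x1,y1=roi
    hh=(z>.0035).astype(np.uint8);print(n,tool(c,roi,hh,.024),np.nanmax(z[y0:y1,x0:x1]))
wh=(im.min(2)>170).astype(np.uint8)
wh=cv2.morphologyEx(wh,cv2.MORPH_CLOSE,np.ones((3,3)))
P,k=meas(c,(275,220,400,305),wh,.014)
r=cv2.minAreaRect((P*1000).astype(np.float32));print("tray",r,cv2.boxPoints(r).tolist())
# fin and grip from heights
for n,(x0,y0,x1,y1),lo in(("fin",(284,268,302,290),.024),("grip",(312,190,336,220),.08)):
    s=W[y0:y1,x0:x1].reshape(-1,3);s=s[s[:,2]>lo];print(n,len(s),s.mean(0) if len(s) else 0,np.ptp(s,0) if len(s) else 0)
dark=(im.max(2)<75).astype(np.uint8)
for n,roi in(("fin",(284,270,300,288)),("grip",(315,192,332,226))):
    P,k=meas(c,roi,dark,.041 if n=="fin" else .104);print(n,P.mean(0),np.ptp(P,0),k.mean(0))
crop=lambda a,b,d,e:cv2.resize(c["image"][b:e,a:d],(390,480),interpolation=cv2.INTER_CUBIC)
cv2.imwrite("pics/crop1.png",np.hstack([crop(140,240,245,370),crop(425,225,540,325+30)]))
E
python3 m1.py
```

```text
bench z 0.0006970762132034736
bigB (array([0.42406641, 0.29516224]), array([ 0.91748676, -0.39776631]), np.float64(-0.40908098582406144), np.float64(0.19795606051157835), np.float64(0.03181212604149686))
smallB (array([0.48366796, 0.44191486]), array([-0.9580239 ,  0.28668835]), np.float64(2.850824364414244), np.float64(0.15240257046406888), np.float64(0.025530234403450012))
bigS (array([ 0.50015813, -0.27764405]), array([ 0.91999075, -0.39194007]), np.float64(-0.4027394461553487), np.float64(0.1878100890082228), np.float64(0.06300459651486096)) 0.03521903266319182
smallS (array([ 0.45424911, -0.4337955 ]), array([ 0.56018616, -0.82836675]), np.float64(-0.9761858180862544), np.float64(0.15321178932565735), np.float64(0.05197517002161248)) 0.028624588487490277
tray ((532.1307373046875, -9.714157104492188), (256.5999755859375, 166.51756286621094), 86.405029296875) [[440.99102783203125, -132.54110717773438], [607.180908203125, -142.98223876953125], [623.2704467773438, 113.11279296875], [457.08056640625, 123.55392456054688]]
fin 10 [0.49004384 0.10575442 0.04011598] [0.00740494 0.01921026 0.01986771]
grip 89 [0.64849132 0.02671118 0.10210586] [0.01716756 0.02354586 0.02870453]
fin [0.48588816 0.10307528] [0.00491267 0.0121546 ] [291.72727273 280.        ]
grip [0.64178835 0.02947198] [0.07275654 0.02847056] [321.36708861 210.81012658]
```

View pics/crop1.png

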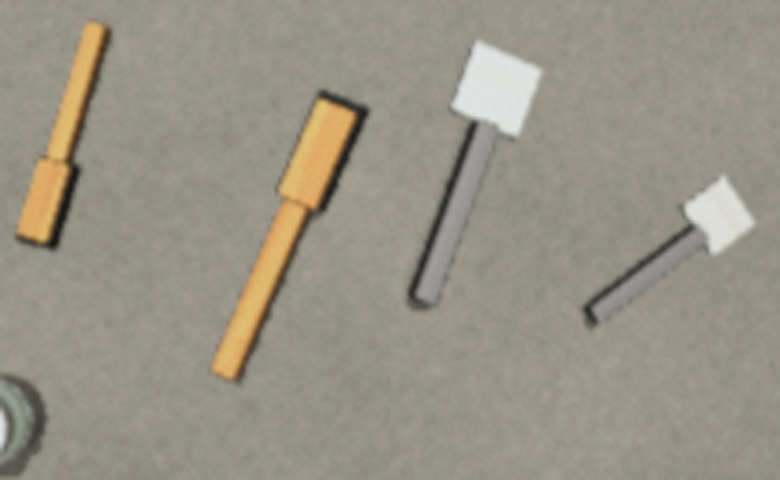

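The crop confirms it. The large brush measures 198 mm against 152 mm, and the large scraper about 185 mm against 150 mm, so I want the brush at top px (217,305) and the scraper at (450,272). Next I refine the scraper handle and the fin, and check the wrist ranges.

```bash
cat > m2.py <<'E'
from meas import *
from cell import manip,inverse_kinematics as ik
c=pickle.load(open("top.pkl","rb"));im=c["image"].astype(int);z=cloud(c)[...,2]
P,k=meas(c,(425,230,475,312),(z>.015).astype(np.uint8),.026);m,U,s,t=axis(P)
U=U if U[0]>0 else -U; s=(P-m)@U
print("scr handle mid",m,"L",np.ptp(s),"th",np.arctan2(U[1],U[0]),"origin from mid",m+U*.030,"from tail",m+U*(s.min()-.001+.095))
wh=(im.min(2)>170).astype(np.uint8);P,k=meas(c,(435,230,475,270),wh,.005);print("blade",P.mean(0),"origin",P.mean(0)-.06*U, len(P)*.0025**2)
# fin, side view
s_=pickle.load(open("side.pkl","rb"));im2=s_["image"];W2=cloud(s_)
d=(im2.max(2)<60).astype(np.uint8);_,k=meas(s_,(318,255,345,285),d,.02)
print("fin side px",k.min(0),k.max(0)); 
mm=np.zeros((480,640),np.uint8);cv2.drawContours(mm,[k],-1,1,-1);Q=W2[(mm>0)&(W2[...,2]>.02)&(W2[...,2]<.045)]
O=np.array([.5316,-.0172]);ty=np.array([.0628,.998]);tx=np.array([.998,-.0628])
print("fin cloud",len(Q),np.median(Q,0),"tray",np.sort((Q[:,:2]-O)@tx)[::max(1,len(Q)//8)],np.median((Q[:,:2]-O)@ty))
def dn(psi):return (R.from_euler('z',psi)*R.from_euler('x',np.pi)).as_rotvec()
for n,p,psi in(("b",(.424,.295,.013),-.409),("b2",(.424,.295,.013),-.409+np.pi),("b3",(.424,.295,.013),-.409+np.pi+.5),("b4",(.424,.295,.013),.091),("s",(.5,-.278,.013),-.403),("pl",(.49,-.025,.03),1.508),("rod",(.65,.026,.075),-.063),("rod2",(.65,.026,.075),1.508)):
    print(n,ik(p,dn(psi)))
E
python3 m2.py
```

```text
scr handle mid [ 0.47758522 -0.26835351] L 0.12943326789319426 th -0.39749038472771636 origin from mid [ 0.50524628 -0.27996668] from tail [ 0.50446621 -0.27963918]
blade [ 0.55990614 -0.30641096] origin [ 0.50458401 -0.28318462] 0.0026375
fin side px [329 266] [332 275]
fin cloud 25 [0.48842737 0.11073685 0.02944094] tray [-0.05570139 -0.05251043 -0.05186941 -0.0513724  -0.05074438 -0.05057098
 -0.04998122 -0.04946121 -0.04850514] 0.12486853993361058
b [ 5.59645902e-01  2.22719971e-01  2.12481330e+00 -4.44089210e-16
  7.94059381e-01  2.53944223e+00]
b2 [ 5.59645902e-01  2.22719971e-01  2.12481330e+00 -4.44089210e-16
  7.94059381e-01 -6.02150424e-01]
b3 [ 0.5596459   0.22271997  2.1248133   0.          0.79405938 -1.10215042]
b4 [ 5.59645902e-01  2.22719971e-01  2.12481330e+00 -4.44089210e-16
  7.94059381e-01  2.03944223e+00]
s [-5.50976635e-01  3.11950608e-01  2.00605971e+00 -4.44089210e-16
  8.23582335e-01  1.42281969e+00]
pl [-1.01748334e-01  1.51596142e-01  2.17086067e+00 -4.44089210e-16
  8.19135839e-01 -3.89520068e-02]
rod [1.69225123e-03 3.59438767e-01 1.80057300e+00 0.00000000e+00
 9.81580884e-01 1.63548858e+00]
rod2 [ 1.69225123e-03  3.59438767e-01  1.80057300e+00 -4.44089210e-16
  9.81580884e-01  6.44885780e-02]
```

Wrist ranges are fine (brush at q6 ≈ 2.5 with a slight twist). The fin sits at tray x ≈ -50.5 mm. Scraper first.

```bash
cat > act.py <<'E'
from meas import *
from cell import manip,cams,order
O=np.array([.5316,-.0172]);YAW=-.0628
ty=np.array([-np.sin(YAW),np.cos(YAW)]);tx=np.array([np.cos(YAW),np.sin(YAW)])
def dn(psi):return (R.from_euler('z',psi)*R.from_euler('x',np.pi)).as_rotvec()
def tr(x,y,z):return [*(O+tx*x+ty*y),z]
def pick(o,th,off,tw=0,zt=.0130):
    g=np.array(o)+off*np.array([np.cos(th),np.sin(th)])
    manip.set_gripper(.06,25)
    manip.move_pose([*g,.10],dn(th+tw)); manip.move_linear([*g,zt],.12)
    manip.set_gripper(0,25); s=manip.state();print("grip",s["gripper_width"],s["grasp_force"],s["clock"])
    manip.move_linear([*g,.12],.15); s=manip.state();print("lifted",s["gripper_width"],s["contact_force"])
def place(nx,off,zt=.0130):
    psi=np.pi/2+YAW
    manip.move_pose(tr(nx,-10+off*1000,120)[:2] and tr(nx/1000,-.010+off,.12),dn(psi))
    manip.move_linear(tr(nx/1000,-.010+off,.045),.12);print(manip.state()["contact_force"])
    manip.move_linear(tr(nx/1000,-.010+off,.004+zt+.001),.03);s=manip.state();print("down",s["contact_force"],s["tool_pos"],s["clock"])
def snap(n):
    c=cams.capture("top");pickle.dump(c,open(n+".pkl","wb"));return c
E
sed -i 's/tr(nx,-10+off\*1000,120)\[:2\] and //' act.py
python3 - <<'E'
from act import *
pick((.5048,-.2806),-.400,-.012)
place(39,-.012)
c=cams.capture("side");cv2.imwrite("pics/s1.png",cv2.resize(c["image"][150:350,220:480],(780,600)))
E
```

```text
grip 0.01792959513436127 24.99485045671463 4.1167
lifted 0.01757883323453843 [-0.23465439  0.06090913 -0.46190288]
[ 0.68993859 -0.46859092 -0.51013551]
down [ 0.25552948 -0.36547733 -1.19383027] [ 0.56936592 -0.04163068  0.01816983] 8.125
```

View pics/s1.png

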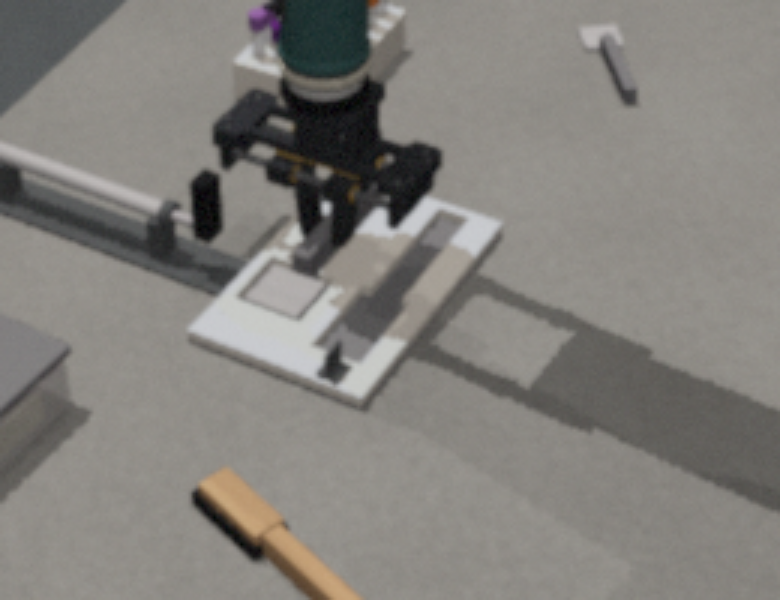

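The blade, at (285,290) in the crop, sits inside its head pocket, and there is no abnormal load. I release it and fetch the brush, stopping just before letting go.

Run:
```python
from act import *
manip.set_gripper(.035);p=manip.state()["tool_pos"]
manip.move_linear([*p[:2],.11],.15)
pick((.424,.2955),-.409,.012,.03)
c=snap("top1")
im=c["image"].astype(int);z=cloud(c)[...,2]
place(-39,.012)
c=cams.capture("side");a=c["image"][150:350,220:480];cv2.imwrite("pics/s2.png",cv2.resize(a,(780,600)))
```

```text
grip 0.018024317980436834 24.826592803001404 13.6917
lifted 0.017555835325072103 [ 0.46382409 -0.34280918 -0.68597918]
[ 0.06704293  0.42240282 -0.83608377]
down [-0.08612546  1.0124914  -1.94932846] [ 0.49300448 -0.01277107  0.01815199] 18.575
```

View pics/s2.png

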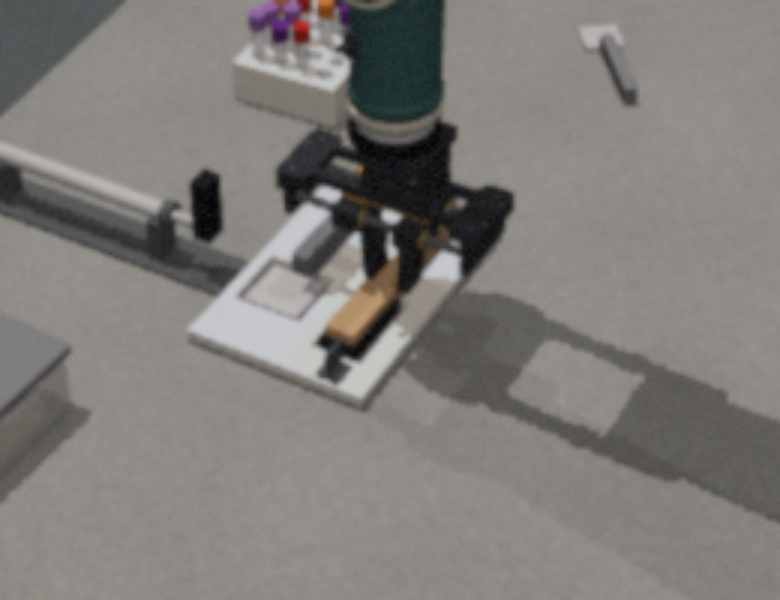

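The brush head is at (360,315), in its pocket, though the handle may be slightly pitched. I release it, retreat and check both tools from above.

Run:
```python
from act import *
manip.set_gripper(.035);p=manip.state()["tool_pos"]
manip.move_linear([*p[:2],.13],.15)
manip.move_pose([.42,-.26,.22],dn(np.pi/2+YAW))
c=snap("top2");im=c["image"].astype(int);W=cloud(c);z=W[...,2]
br=(im[...,2]-im[...,0]>50).astype(np.uint8)
def tf(o):d=np.array(o)-O;return (d@tx*1000).round(1),(d@ty*1000).round(1)
o,U,th,L,w=tool(c,(280,220,400,305),br,.030);print("brush",tf(o),np.rad2deg(th-YAW),L,w)
v,u=np.nonzero(br[255:300,285:395]);s=W[255:300,285:395][v,u];yt=(s[:,:2]-O)@ty
for lo in(-.11,-.09,-.06,-.03,0,.03,.06):
    g=(yt>lo)&(yt<lo+.03);print("b h",lo,np.nanmedian(s[g,2]).round(4),end=" ")
P,k=meas(c,(300,232,392,258),(z>.022).astype(np.uint8),.030);m,U,s2,t=axis(P);print("\nscr handle mid",tf(m),np.ptp(s2),np.rad2deg(np.arctan2(U[1],U[0])-YAW),len(P))
g=W.reshape(-1,3);g=g[((g[:,2]>.02))];q=(g[:,:2]-O);a=q@tx;b=q@ty
for lo in(-.1,-.07,-.04,-.01):
    h=g[(a>.034)&(a<.044)&(b>lo)&(b<lo+.03),2];print("s h",lo,np.median(h).round(4),end=" ")
cv2.imwrite("pics/t2.png",cv2.resize(c["image"][185:310,270:410],None,fx=4.8,fy=4.8,interpolation=cv2.INTER_CUBIC));print(manip.state()["clock"])
```

```text
brush (np.float64(-38.6), np.float64(-8.8)) 88.22352480050112 0.19536549177284848 0.031612549160829964
b h -0.11 0.0302 b h -0.09 0.0302 b h -0.06 0.0298 b h -0.03 0.0303 b h 0 0.0297 b h 0.03 0.0302 b h 0.06 0.0309 
scr handle mid (np.float64(40.1), np.float64(-40.4)) 0.12864168354310374 -90.34753745289751 395
s h -0.1 0.0309 s h -0.07 0.0303 s h -0.04 0.0312 s h -0.01 0.031 21.0833
```

View pics/t2.png

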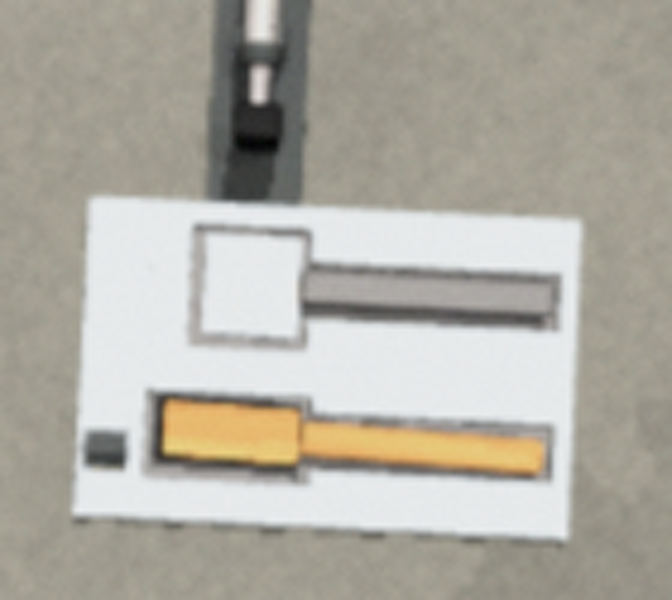

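Both tools lie flat in their nests: tops are at 30 mm all along, brush origin at about (-38.6,-8.8) and the scraper centred. The fin is at (105,448) in the crop. Now the rod.

Run:
```python
from act import *
ps=np.pi/2+YAW;z=.072
manip.set_gripper(.06,40)
manip.move_pose(tr(.115,.050,.19),dn(ps));manip.move_linear(tr(.115,.050,z),.1)
manip.set_gripper(0,40);s=manip.state();print("grip",s["gripper_width"],s["grasp_force"],s["contact_force"],(s["tool_pos"][:2]-O)@tx)
manip.move_linear(tr(-.0495,.050,z),.06);manip.dwell(.3)
s=manip.state();print(s["gripper_width"],s["grasp_force"],s["contact_force"],(s["tool_pos"][:2]-O)@tx,(s["tool_pos"][:2]-O)@ty,s["clock"])
c=snap("top3");cv2.imwrite("pics/t3.png",cv2.resize(c["image"][185:310,270:410],None,fx=4.8,fy=4.8))
c=cams.capture("side");pickle.dump(c,open("side3.pkl","wb"));a=c["image"][180:300,260:420];cv2.imwrite("pics/s3.png",cv2.resize(a,(800,600),interpolation=cv2.INTER_CUBIC))
W=cloud(c);Q=W[:, :].reshape(-1,3);im=c["image"].max(2).reshape(-1)
q=(Q[:,:2]-O);a=q@tx;b=q@ty
f=(b>.105)&(b<.135)&(Q[:,2]>.022)&(Q[:,2]<.045)&(abs(a+.04)<.05);print("fin",f.sum(),np.quantile(a[f],[.1,.5,.9]))
```

```text
grip 0.01779061824129451 39.99316385015845 [-4.02804785  0.4529346   2.87836827] 0.11416415888394159
0.017409174751420276 40.01875704154372 [ 8.18953955 -1.95628692 -8.36673711] -0.049210450667416715 0.04974985247783521 28.2333
fin 39 [-0.05337004 -0.05090741 -0.04860061]
```

View pics/s3.png

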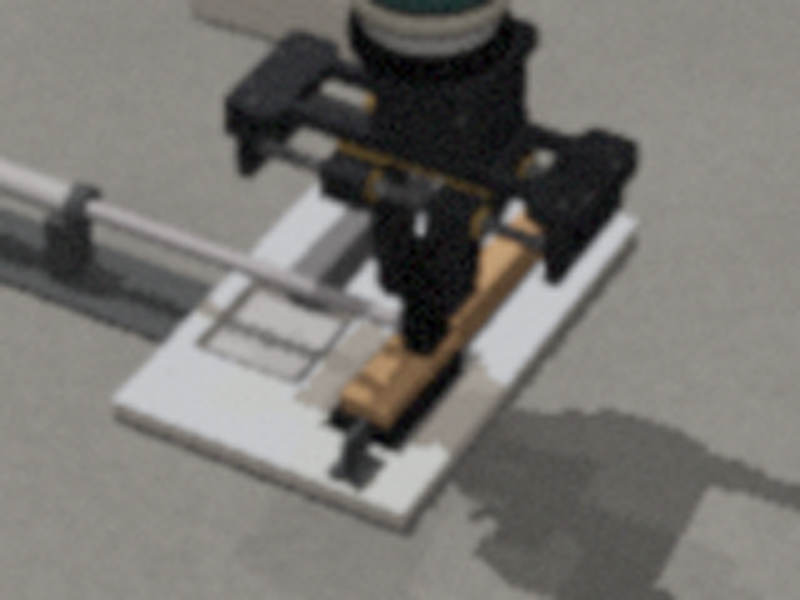

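The crop shows the rod drawn over the tools, with the grip held at about (425,330) and abreast of the fin at (355,450). The numbers agree: grip at -49.2 mm, fin at -49 to -51 mm, pull 8 N.

```bash
python3 -c "
from cell import order,manip
print(order.close_job(),manip.state()['clock'])"
```

```text
the job is handed in; nothing more can be done
the job is handed in; nothing more can be done
```

The job is handed in at about 28 s of the 66 s allowed: both tools measured flat in their own nests and released, and the grip is held about 2 mm or less from the mark against an 8 N pull; hand-in gave no verdict.

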